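# Lock the twist lid of a drug transport pot with its bar

### The job

The purple-banded steel transport pot is going to the ward and must be locked. Without gripping anything, push the lid round by one of its two purple fins, either way, until the slot across the lid lines up with the steel locking bar; then push the bar by its red tab straight through the slot and the staple beyond, until the tab is fully home. Push gently with closed fingertips, never pinch, leave the pot standing in its place and the things round it alone, and finish clear of it.

Things in the scene. Friction and masses are not known exactly. Their poses are not given: they have to be found in the camera images.
- pot: round steel transport pot with two purple bands, loose, 3.6 kg, 150 mm across and 70 mm high to its shoulder; origin at the centre of its underside, on the lid's turning axis, z up. Its +x is the direction in which the bar is pushed. With the slot lined up, the lid's fins stand at pot y = +28 and -28 mm.
- guide (a point): middle of the near steel staple on the pot's shoulder, in which the bar slides; 23 mm wide, from pot x = -72 to -46 mm, top at 93.5 mm above the worktop, 11 mm wide inside. This point: x = -59 mm, 83.5 mm above the worktop.
- keeper (a point): middle of the far steel staple that receives the bar beyond the lid; 23 mm wide, from pot x = 46 to 60 mm, top at 93.5 mm, 11 mm wide inside. This point: x = 53 mm, 83.5 mm above the worktop.
- lid_slot (a point): centre of the lid's upper face, on the turning axis, 92 mm above the worktop; x axis along the slot, z up. The lid is an aluminium disc, 80 mm across; the slot runs right across it, 14 mm wide, 15 mm deep, dark floor, open on top. The lid turns stiffly (about 0.11 N m, some 4 N at a fin) and stays where it is left.
- lid (a joint): turn of the lid in rad, counter-clockwise from above; the slot lies along the bar at 0 and again at 3.14 (the slot is the same either way round); stops at -0.45 and 3.59. It starts between 0.5 and 2.64.
- fin_1 (a point): top centre of a purple grip fin on the lid, 116.5 mm above the worktop, 28 mm from the turning axis on the lid's +y side (square to the slot). Each fin is an upright radial plate, 10 mm thick, from 14 to 39 mm from the axis, standing 24.5 mm above the lid; push its flat side (a 18 mm wide, 2.5 mm high foot surrounds it).
- fin_2 (a point): the same on the other fin, on the lid's -y side
- bar (a joint): slide of the locking bar in m along pot +x: 0 drawn right out, 0.122 fully home (its stop, where the tab stands 2 mm off the guide). It starts between 0 and 0.012 and takes about 2 N to slide; the lid's rim stops it at about 0.02 unless the slot is in line to within about 8 degrees (the tapered nose then draws the lid true).
- bar_tab (a point): middle of the outer face of the red upright tab at the outer end of the bar, 105 mm above the worktop; push here along pot +x. The tab is 8 mm thick (towards pot +x), 26 mm wide, and reaches from 78 to 120 mm above the worktop. Fully drawn it is 204 mm from the pot's axis.
- bar_nose (a point): tip of the steel bar (8 mm wide, 9 mm high, 83.5 mm above the worktop, tapered at the tip); home, it stands 62 mm beyond the pot's axis, 2 mm out of the keeper
- vial_a: bystander: white vial with a blue cap, 29 mm across, 55 mm high, upright; origin at the centre of its underside. Leave alone.
- vial_b: bystander: brown vial with a red cap, 29 mm across, 55 mm high, upright; origin under its centre. Leave alone.
- vial_c: bystander: white vial with a white cap, 29 mm across, 55 mm high, upright; origin under its centre. Leave alone.
- vial_d: bystander: brown vial with a dark green cap, 29 mm across, 55 mm high, upright; origin under its centre. Leave alone.
- marker_red: bystander: white marker with a red cap lying on the worktop, 128 mm long, 14 mm high. Leave alone.
- calculator: bystander: black desk calculator, 112 x 68 x 12 mm. Leave alone.
- date_stamp: bystander: small stamp with a brown wooden knob, 25 x 36 mm foot, 70 mm high. Leave alone.
- tape_roll: bystander: roll of brown tape lying flat, 96 mm across, 24 mm high. Leave alone.

How it is judged:
By the outcome, as a careful person would: the job done as asked, in the order asked, and still so for the second after the job is handed in, with the robot touching nothing.
It also fails if it takes over 54 s, if anything falls off the work surface, if the arm or the gripper's body presses on something with over 40 N, if the wrist force passes 120 N, or if a joint passes its speed limit or range.

### The arm

A 6-joint arm with a two-finger parallel gripper is mounted at the origin on a cart in front of the work surface, level with it; the furniture and walls round the work are solid. World frame = base frame: x ahead of the robot, y to its left, z up, the work surface at z = 0. Lengths are in m, angles in degrees, forces in N, time in s.
With the tool pointing down it reaches from about 0.3 to 0.75 m from the base axis. Payload 8.5 kg.
Tool frame: the origin (TCP) lies on the centre line of the jaws, within the pads' length; the fingertips stand 11 mm ahead of it and the grasp point (between the pads) lies 8 mm behind it; z points along the fingers, y is the line along which they close (so a half turn about z gives the same grasp; the last joint's range is limited). The gripper opens to 85 mm and grips with 20 to 120 N. Pads are 22 mm wide; open, the fingers measure 114 mm over their backs; the gripper's body (76 mm by 85 mm) begins 54 mm behind the grasp point. The pads swing forward as they close: fully open they stand 13 mm farther back than shut.
Start: joints at [-78.398, 21.807, 74.336, -0, 83.858, -12.336], TCP at [0.223, -0.503, 0.242] pointing down, gripper open.
Joint ranges: [-178.18, 178.18], [-50.72, 133.34], [12.68, 142.11], [-81.47, 261.47], [9.98, 163.14], [-165.26, 165.26]. Speed limits (degrees/s): [136.94, 136.94, 180, 180, 180, 180].

### API

Orientations are given as a 3x3 rotation matrix whose columns are the frame's x, y, z axes.
In Python, from rig import env gives the robot as it stands.
- The arm moves only by the shell command python3 nudge.py [FORCE], which reads ROWS from standard input. ROWS is a JSON list that holds a single list of rows (three levels of brackets), with 1 to 10 rows, each of 5 numbers: dx, dy, dz in m, then a turn about the tool's z in degrees, then the finger opening in m; each row shifts and turns the commanded pose from where the row before left it, along the tool's axes as they then stand; what a row does not reach is not made up. A row lasts 1/10 s, in which the tool goes at most 0.05 m and 8.59 degrees, less where a joint would pass 70% of its speed; a pose out of reach is approached as far as the arm can. The fingers move at their own pace and stop on an object; FORCE is the grip in N (left out, the last holds). Time passes only in rows, so rows that do not move let the fingers close. It prints the time, the measured TCP pose, the force, the opening and the grip force at its end. Input that does not fit is refused with a message, and nothing moves.
- env.observe(): the state, without advancing time (a new reading comes with each control period).
- env.get_image(name): name is "scene" or "side" or "wrist"; returns a dict with "pixels" (480x640x3 uint8, red, green, blue), "K" (3x3 intrinsics, pixels), "extrinsics" (4x4, takes a point from world to camera coordinates). Camera axes: x right, y down, z forward; pixel columns grow to the right and rows downward; lengths in m; the calibration is good to about 2 mm. The wrist camera is an equidistant fisheye: a pixel r from the principal point sees the ray r / f radians off the axis. A picture is of the moment at which its call begins. There is no depth.
- env.close_job(): hands the job in; it is judged then, once.
The state is a dict: "time_s": time; "q": joint angles; "qvel": joint speeds; "joint_efforts": joint torques, N m; "position": TCP position; "tool_rot": TCP orientation; "ft_force": force on the tool from outside, world axes, zero at the start; "wrist_torque": the same for the moment, N m; "grip_width": finger opening in m; "gripper_force": force on a finger pad.
Only numpy, scipy, OpenCV 4.12 (cv2) and the standard library are available. Lean on these libraries where they do the work, as an engineer would, in place of code of your own. Each camera call takes 0.05 s, during which the arm holds its last target. There are 200 camera calls.

## Working session

There is one attempt and no reset: what is moved stays moved. The work goes in short steps, Python scripts to look and compute and a shell command to move; the robot and the scene stay as the last step left them, time stands still between calls to the robot, and variables do not carry over. Pictures are saved under pics/ and viewed, at most 10 in all, crops included, and the job is handed in when it is done.

```bash
ls; mkdir -p pics
python3 - <<'E'
from rig import env
import cv2,numpy as np,pickle
D={}
for n in ["scene","side","wrist"]:
    d=env.get_image(n);D[n]=d
    cv2.imwrite(f"pics/{n}0.png",d["pixels"][:,:,::-1])
    print(n,d["K"].tolist(),np.round(d["extrinsics"],4).tolist())
pickle.dump(D,open("d0.pkl","wb"))
o=env.observe();print(o["position"],o["tool_rot"],o["time_s"])
E
```

```text
nudge.py
pics
rig.py
scene [[483.48521055443774, 0.0, 320.39038685425794], [0.0, 483.48521055443774, 242.87558061530189], [0.0, 0.0, 1.0]] [[0.8777, -0.4791, 0.0107, -0.4362], [-0.3524, -0.6605, -0.6629, 0.2256], [0.3247, 0.5781, -0.7486, 1.0266], [0.0, 0.0, 0.0, 1.0]]
side [[526.9928433155135, 0.0, 318.4759731043393], [0.0, 526.9928433155135, 240.46851412559485], [0.0, 0.0, 1.0]] [[-0.9825, -0.1854, -0.0193, 0.5086], [-0.0902, 0.5636, -0.8211, 0.1558], [0.1631, -0.805, -0.5705, 0.9755], [0.0, 0.0, 0.0, 1.0]]
wrist [[371.64829954431775, 0.0, 319.4334523688623], [0.0, 371.64829954431775, 235.82919791452892], [0.0, 0.0, 1.0]] [[0.4058, -0.914, -0.0016, -0.5497], [-0.8769, -0.3898, 0.2813, -0.0363], [-0.2577, -0.1128, -0.9596, 0.379], [0.0, 0.0, 0.0, 1.0]]
[ 0.22309848 -0.50251181  0.24187721] [[ 9.13995583e-01  4.05724053e-01 -2.60142895e-04]
 [ 4.05724102e-01 -9.13995057e-01  9.94212507e-04]
 [ 1.65606607e-04 -1.01425208e-03 -9.99999472e-01]] 0.15
```

View pics/scene0.png

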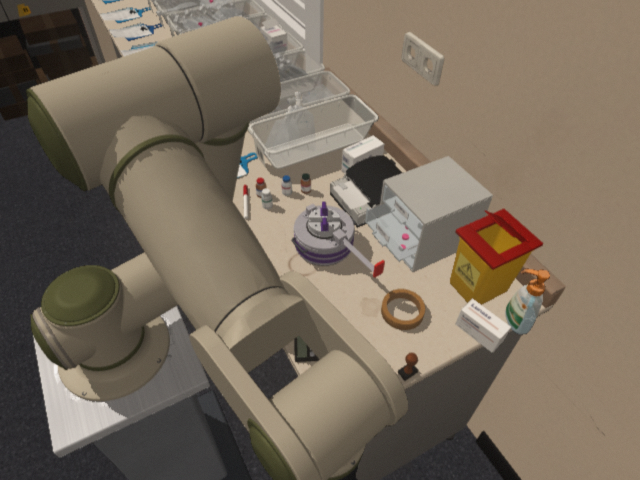

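View pics/side0.png

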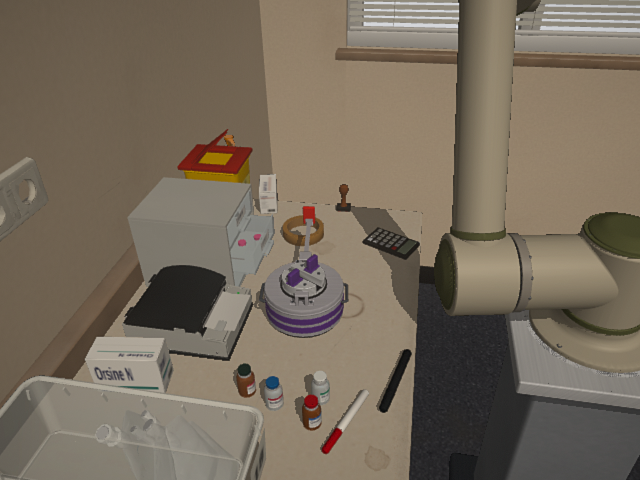

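The scene view shows the pot at about (324,235), with the red tab at (378,268) and the fins near (324,210) and (324,224). In the side view the fins are at (293,277) and (312,262), and the tab is at (309,213). Next I'll mask by colour and triangulate.

```bash
cat > h.py <<'E'
import cv2,numpy as np,pickle
def ray(d,uv):
    K,E=np.array(d["K"]),np.array(d["extrinsics"]);R,t=E[:3,:3],E[:3,3]
    r=R.T@np.linalg.solve(K,[uv[0],uv[1],1]);return -R.T@t,r/np.linalg.norm(r)
def onz(d,uv,z):
    c,r=ray(d,uv);return c+r*(z-c[2])/r[2]
def tri(d1,a,d2,b):
    c1,r1=ray(d1,a);c2,r2=ray(d2,b)
    s=np.linalg.lstsq(np.c_[r1,-r2],c2-c1,rcond=None)[0]
    p,q=c1+s[0]*r1,c2+s[1]*r2;return (p+q)/2,np.linalg.norm(p-q)
def blobs(d,col,box,amin=8):
    hsv=cv2.cvtColor(d["pixels"],cv2.COLOR_RGB2HSV)
    lo,hi={"purple":((120,90,30),(150,255,255)),"red":((170,150,80),(180,255,255))}[col]
    m=cv2.inRange(hsv,lo,hi)
    if col=="red": m|=cv2.inRange(hsv,(0,150,80),(6,255,255))
    k=np.zeros_like(m);x0,y0,x1,y1=box;k[y0:y1,x0:x1]=255;m&=k
    n,l,s,c=cv2.connectedComponentsWithStats(m)
    return [(np.round(c[i],1).tolist(),s[i].tolist()) for i in range(1,n) if s[i,4]>=amin]
E
python3 - <<'E'
from h import *
D=pickle.load(open("d0.pkl","rb"))
S,T=D["scene"],D["side"]
print(blobs(S,"purple",(280,190,370,270)),blobs(S,"red",(350,240,400,290)))
print(blobs(T,"purple",(250,240,360,350)),blobs(T,"red",(280,190,340,240)))
a=cv2.resize(S["pixels"][185:285,285:395],None,fx=4,fy=4,interpolation=cv2.INTER_CUBIC)[:,:,::-1]
b=cv2.resize(T["pixels"][195:345,255:355],None,fx=3.4,fy=3.4,interpolation=cv2.INTER_CUBIC)[:,:,::-1]
h=max(a.shape[0],b.shape[0]);o=np.zeros((h,a.shape[1]+b.shape[1],3),np.uint8)
o[:a.shape[0],:a.shape[1]]=a;o[:b.shape[0],a.shape[1]:]=b
cv2.imwrite("pics/crop1.png",o);print(o.shape)
E
```

```text
[([323.2, 209.1], [321, 202, 6, 14, 57]), ([323.6, 224.3], [321, 218, 6, 13, 58]), ([301.6, 253.8], [299, 252, 6, 5, 8]), ([321.9, 254.9], [309, 253, 28, 4, 40]), ([317.1, 259.8], [306, 256, 25, 7, 39]), ([338.5, 258.0], [336, 257, 6, 3, 8])] [([378.2, 268.3], [373, 261, 11, 16, 106])]
[([311.6, 263.8], [304, 255, 15, 18, 164]), ([293.7, 277.6], [286, 269, 17, 18, 174]), ([305.3, 317.6], [267, 303, 75, 22, 373]), ([305.6, 325.4], [267, 307, 76, 26, 369])] [([308.5, 213.2], [303, 206, 12, 18, 167])]
(510, 780, 3)
```

View pics/crop1.png

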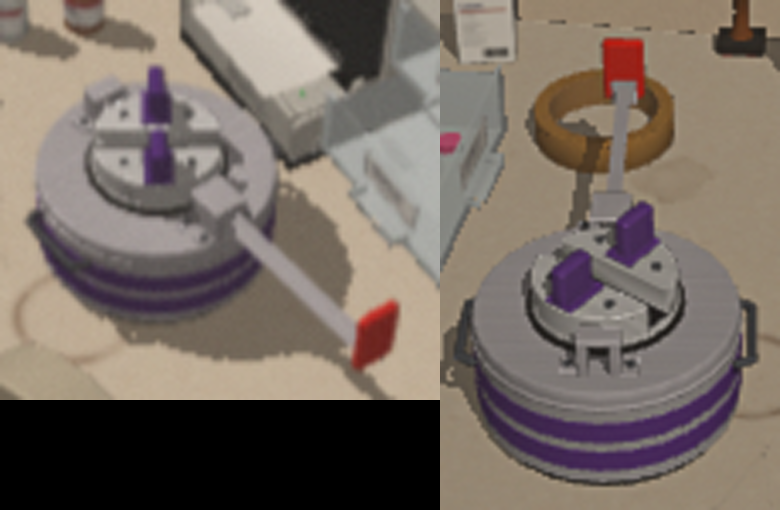

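The crops show the slot running diagonally between the two fins. The bar is drawn out toward the lower right of the scene view, which is the far end in the side view. The tape roll lies under the tab.

Run:
```python
from h import *
D=pickle.load(open("d0.pkl","rb"))
S,T=D["scene"],D["side"]
P=[(323.2,209.1),(323.6,224.3)];Q=[(311.6,263.8),(293.7,277.6)]
for p in P:
  for q in Q: print(p,q,tri(S,p,T,q))
t,e=tri(S,(378.2,268.3),T,(308.5,213.2));print("tab",t,e)
# fin top centres on z=.1165 ; scene tops, side
for z,uv,d in [(.105,P[0],S),(.105,P[1],S),(.105,Q[0],T),(.105,Q[1],T),(.1,(378.2,268.3),S),(.1,(308.5,213.2),T)]: print(onz(d,uv,z))
# keeper/guide tops from crop: side keeper top centre, guide top
print("keeper", onz(T,(255+157/3.4,195+333/3.4),.0935),"guide",onz(T,(255+171/3.4,195+197/3.4),.0935))
print("keeperS", onz(S,(285+104/4,185+90/4),.0935),"guideS",onz(S,(285+217/4,185+190/4),.0935))
```

```text
(323.2, 209.1) (311.6, 263.8) (array([0.52471846, 0.05344918, 0.12186163]), np.float64(0.015267330460750704))
(323.2, 209.1) (293.7, 277.6) (array([0.54574499, 0.07530869, 0.09961391]), np.float64(0.0023483699362264027))
(323.6, 224.3) (311.6, 263.8) (array([0.52194518, 0.03012318, 0.09968356]), np.float64(0.002356267889039144))
(323.6, 224.3) (293.7, 277.6) (array([0.54349898, 0.0519925 , 0.07617734]), np.float64(0.021146803682809558))
tab [ 0.56285682 -0.14212501  0.100408  ] 0.0029221628899650264
[0.54171807 0.07022808 0.105     ]
[0.51811789 0.02544679 0.105     ]
[0.52165188 0.03628003 0.105     ]
[0.54522796 0.08115453 0.105     ]
[ 0.56142604 -0.14215798  0.1       ]
[ 0.56453802 -0.14385806  0.1       ]
keeper [0.52646478 0.10687081 0.0935    ] guide [ 0.54374313 -0.01044832  0.0935    ]
keeperS [0.52382854 0.09932234 0.0935    ] guideS [ 0.54307655 -0.00540255  0.0935    ]
```

```bash
echo '[[[0.03, -0.025, 0, 0, 0], [0.03, -0.025, 0, 0, 0], [0.03, -0.025, 0, 0, 0], [0.03, -0.025, 0, 0, 0], [0.03, -0.025, 0, 0, 0], [0.03, -0.025, 0, 0, 0], [0.03, -0.025, 0, 0, 0], [0.03, -0.025, 0, 0, 0]]]' | python3 nudge.py 20
echo '[[[0.03, -0.025, 0, 0, 0], [0.03, -0.025, 0, 0, 0], [0.03, -0.025, 0, 0, 0], [0.03, -0.025, 0, 0, 0], [0.03, -0.025, 0, 0, 0], [0.03, -0.025, 0, 0, 0], [0.03, -0.025, 0, 0, 0], [0.03, -0.025, 0, 0, 0], [0.03, -0.025, 0, 0, 0]]]' | python3 nudge.py
python3 - <<'E'
from rig import env
from h import *
o=env.observe();print(o["time_s"],o["position"],o["tool_rot"],o["grip_width"])
D={}
for n in ["scene","side","wrist"]: D[n]=env.get_image(n)
pickle.dump(D,open("d1.pkl","wb"))
cv2.imwrite("pics/wrist1.png",D["wrist"]["pixels"][:,:,::-1])
E
```

```text
time_s: 1.85
position: [0.5172, 0.0944, 0.2421]
tool_rot: [[0.914, 0.406, -0.0], [0.406, -0.914, -0.0], [-0.0, -0.0, -1.0]]
ft_force: [0.0, -1.0, 0.0]
grip_width: -0.0001
gripper_force: 0.0
1.85 [0.51722969 0.09436856 0.24214824] [[ 9.13915753e-01  4.05903768e-01 -3.55627914e-04]
 [ 4.05903785e-01 -9.13915815e-01 -2.64111322e-05]
 [-3.35734353e-04 -1.20213167e-04 -9.99999936e-01]] -0.00011561553076186504
```

View pics/wrist1.png

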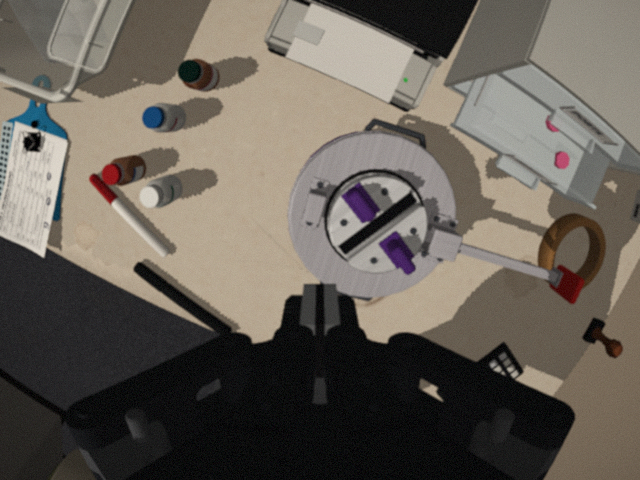

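The wrist view shows the lid centred near (378,223), the slot running from (344,249) to (412,200), and the fins at (359,203) and (399,253). The keeper is at (317,200), the guide at (443,242) and the red tab at (567,284).

```bash
cat >> h.py <<'E'
def wray(d,uv):
    K,E=np.array(d["K"]),np.array(d["extrinsics"]);R,t=E[:3,:3],E[:3,3]
    v=np.array([(uv[0]-K[0,2])/K[0,0],(uv[1]-K[1,2])/K[1,1]]);th=np.hypot(*v)
    return -R.T@t,R.T@np.r_[v/th*np.sin(th),np.cos(th)]
def wz(d,uv,z):
    c,r=wray(d,uv);return c+r*(z-c[2])/r[2]
E
python3 - <<'E'
from h import *
D=pickle.load(open("d1.pkl","rb"));W=D["wrist"]
ang=lambda v:np.degrees(np.arctan2(v[1],v[0]))
# dark slot + fins
g=cv2.cvtColor(W["pixels"],cv2.COLOR_RGB2GRAY)
m=np.zeros_like(g);cv2.circle(m,(378,223),42,255,-1);m&=cv2.inRange(g,0,45)
n,l,s,c=cv2.connectedComponentsWithStats(m);i=1+np.argmax(s[1:,4])
pts=np.argwhere(l==i)[:,::-1].astype(np.float32);r=cv2.minAreaRect(pts);print("slot",r,s[i])
b=cv2.boxPoints(r);w=np.array([wz(W,p,.077) for p in b]);L=[np.linalg.norm(w[k]-w[k-1]) for k in range(4)];k=int(np.argmax(L));print("slot c",w.mean(0),"dir",ang(w[k]-w[k-1])%180,L)
f=[x for x in blobs(W,"purple",(330,170,430,285),40)];print(f)
q=[wz(W,x[0],.107) for x in f];print(q,np.mean(q,0),ang(q[1]-q[0])%180)
t=blobs(W,"red",(540,250,600,310),40);print(t);tw=wz(W,t[0][0],.105);print("tab",tw)
K,G=wz(W,(316.5,200.5),.0935),wz(W,(443,242),.0935);print("keeper,guide",K,G,ang(K-G),np.linalg.norm(K-G))
for nm,z in(("scene",.1),("side",.1)):
  d=D[nm];bx=(280,190,370,245) if nm=="scene" else (250,240,360,292)
  print(nm,[x[0] for x in blobs(d,"purple",bx)],[x[0] for x in blobs(d,"red",(350,240,400,290) if nm=="scene" else (280,190,340,240))])
E
```

```text
slot ((377.54888916015625, 222.3838653564453), (11.584244728088379, 83.65438842773438), 53.79054260253906) [342 194  73  58 854]
slot c [0.5342327  0.05051149 0.077     ] dir 151.88669600721158 [np.float64(0.010158257365651922), np.float64(0.06955235359130657), np.float64(0.00998422896723954), np.float64(0.07016102313393746)]
[([360.8, 202.9], [342, 183, 37, 39, 757]), ([398.1, 252.4], [380, 232, 35, 42, 754])]
[array([0.54741523, 0.07595416, 0.107     ]), array([0.52476583, 0.03276481, 0.107     ])] [0.53609053 0.05435949 0.107     ] 62.326546875867706
[([577.1, 290.5], [570, 279, 15, 24, 128])]
tab [ 0.56295927 -0.15445389  0.105     ]
keeper,guide [0.53324868 0.10524523 0.0935    ] [ 0.5451075  -0.00264878  0.0935    ] 96.27230177212054 0.10854376075580634
scene [[323.3, 209.2], [323.6, 224.4]] [[378.4, 268.2]]
side [[311.6, 263.8], [293.8, 277.6]] [[312.8, 215.3]]
```

```bash
echo '[[[0, 0, 0, -7.6, 0], [0, 0, 0, -7.6, 0], [0, 0, 0, -7.6, 0], [0, 0, 0, -7.6, 0], [0, 0, 0, -7.6, 0], [0, -0.003, 0, 0, 0], [0, 0, 0.03, 0, 0], [0, 0, 0.03, 0, 0], [0, 0, 0.03, 0, 0], [0, 0, 0.025, 0, 0]]]' | python3 nudge.py; echo '[[[0, 0, 0.015, 0, 0], [0, 0, 0, 0, 0], [0, 0, 0, 0, 0]]]' | python3 nudge.py
```

```text
time_s: 3.0
position: [0.5134, 0.0935, 0.126]
tool_rot: [[0.475, 0.88, -0.001], [0.88, -0.475, -0.0], [-0.001, -0.001, -1.0]]
ft_force: [0.5, -0.8, -0.4]
grip_width: 0.0001
gripper_force: 0.0
time_s: 3.3
position: [0.5142, 0.0938, 0.1129]
tool_rot: [[0.473, 0.881, 0.0], [0.881, -0.473, -0.0], [0.0, 0.0, -1.0]]
ft_force: [-0.6, -0.4, -0.2]
grip_width: 0.0
gripper_force: 0.0
```

```bash
echo '[[[0.002, 0.004, 0, 0, 0], [0, 0.004, 0, 0, 0], [0, 0.003, 0, 0, 0], [0, 0.002, 0, 0, 0], [0, 0, 0, 0, 0]]]' | python3 nudge.py; echo '[[[0, 0.0015, 0, 0, 0], [0, 0.0015, 0, 0, 0], [0, 0.001, 0, 0, 0], [0, 0, 0, 0, 0]]]' | python3 nudge.py; echo '[[[0, 0.001, 0, 0, 0], [0, 0.001, 0, 0, 0], [0, 0.001, 0, 0, 0], [0, 0, 0, 0, 0]]]' | python3 nudge.py
```

```text
time_s: 3.8
position: [0.5269, 0.0896, 0.1124]
tool_rot: [[0.471, 0.882, 0.0], [0.882, -0.471, -0.0], [0.0, 0.0, -1.0]]
ft_force: [-0.6, -0.2, 0.4]
grip_width: -0.0003
gripper_force: 0.0
time_s: 4.2
position: [0.5302, 0.0878, 0.1123]
tool_rot: [[0.47, 0.882, 0.0], [0.882, -0.47, -0.0], [-0.0, 0.0, -1.0]]
ft_force: [-0.4, -0.2, 1.1]
grip_width: 0.0001
gripper_force: 0.0
time_s: 4.6
position: [0.5324, 0.0868, 0.1123]
tool_rot: [[0.47, 0.882, -0.001], [0.882, -0.47, 0.001], [0.0, -0.001, -1.0]]
ft_force: [-4.2, 3.7, 2.2]
grip_width: -0.0002
gripper_force: 2.3
```

```bash
echo '[[[0.0009, 0.0015, 0, 3, 0], [0.0009, 0.0015, 0, 3, 0], [0.0009, 0.0015, 0, 3, 0], [0.0009, 0.0015, 0, 3, 0], [0.0009, 0.0015, 0, 3, 0], [0.0009, 0.0015, 0, 3, 0], [0.0009, 0.0015, 0, 3, 0], [0.0009, 0.0015, 0, 3, 0], [0, 0, 0, 0, 0]]]' | python3 nudge.py
```

```text
time_s: 5.5
position: [0.5465, 0.0847, 0.1123]
tool_rot: [[0.789, 0.614, -0.0], [0.614, -0.789, 0.0], [-0.0, -0.0, -1.0]]
ft_force: [-2.2, 1.7, 1.2]
grip_width: -0.0001
gripper_force: 1.6
```

```bash
echo '[[[0.0009, 0.0015, 0, 3, 0], [0.0009, 0.0015, 0, 3, 0], [0.0009, 0.0015, 0, 3, 0], [0.0009, 0.0015, 0, 3, 0], [0.0009, 0.0015, 0, 3, 0], [0.0009, 0.0015, 0, 3, 0], [0.0009, 0.0015, 0, 3, 0], [0.0009, 0.0015, 0, 3, 0], [0, 0, 0, 0, 0]]]' | python3 nudge.py
python3 - <<'E'
from rig import env
from h import *
D={}
for n in ["scene","side","wrist"]: D[n]=env.get_image(n)
pickle.dump(D,open("d2.pkl","wb"))
cv2.imwrite("pics/wrist2.png",D["wrist"]["pixels"][:,:,::-1])
E
```

```text
time_s: 6.4
position: [0.5585, 0.0774, 0.1123]
tool_rot: [[0.97, 0.242, 0.0], [0.242, -0.97, 0.0], [0.0, -0.0, -1.0]]
ft_force: [-1.5, 1.8, 0.5]
grip_width: 0.0002
gripper_force: 1.2
```

View pics/wrist2.png

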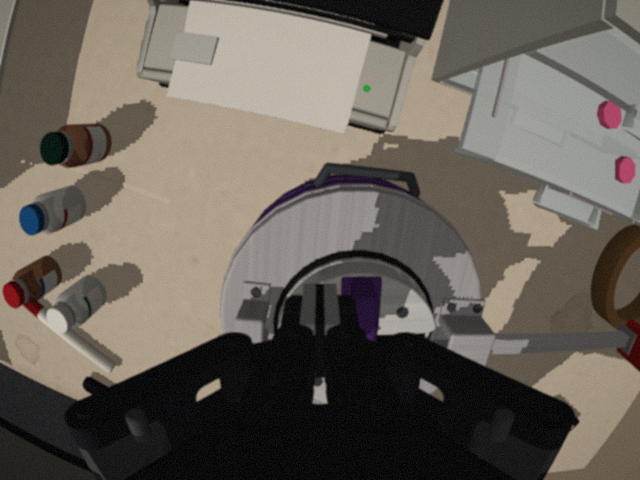

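The fin at (362,308) is moving with the tip, and the fingers sit beside it with nothing else touched. I'll finish the last ~6°, then back off, rise and re-measure.

```bash
echo '[[[0.0009, 0.0015, 0, 3, 0], [0.0009, 0.0015, 0, 3, 0], [0, 0, 0, 0, 0], [0, -0.006, 0, 0, 0], [0, -0.006, 0, 0, 0], [-0.02, -0.02, -0.03, 0, 0], [-0.02, 0, -0.04, 0, 0], [-0.03, 0, -0.04, 0, 0], [-0.03, 0, -0.03, 0, 0], [0, 0, 0, 0, 0]]]' | python3 nudge.py
python3 - <<'E'
from rig import env
from h import *
D={}
for n in ["scene","side","wrist"]: D[n]=env.get_image(n)
pickle.dump(D,open("d3.pkl","wb"))
cv2.imwrite("pics/wrist3.png",D["wrist"]["pixels"][:,:,::-1])
E
```

```text
time_s: 7.55
position: [0.4561, 0.093, 0.2566]
tool_rot: [[0.99, 0.14, 0.008], [0.14, -0.99, -0.001], [0.007, 0.002, -1.0]]
ft_force: [1.1, 1.0, -0.8]
grip_width: -0.0001
gripper_force: 0.0
```

View pics/wrist3.png

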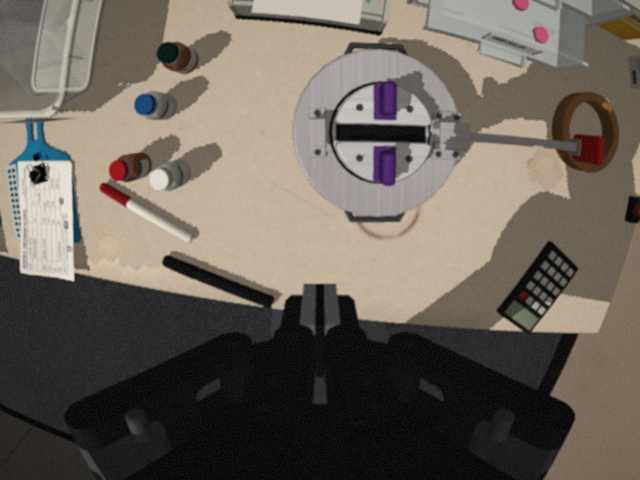

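The slot (338–427, 132) now lies nearly along the bar, which runs from (470,139) to (576,147). The keeper is at (317,131), the guide at (445,134) and the tab at (590,150). I'll measure the remaining angle.

Run:
```python
from h import *
D=pickle.load(open("d3.pkl","rb"));W=D["wrist"];S,T=D["scene"],D["side"]
ang=lambda v:np.degrees(np.arctan2(v[1],v[0]))
g=cv2.cvtColor(W["pixels"],cv2.COLOR_RGB2GRAY)
m=np.zeros_like(g);cv2.circle(m,(382,132),47,255,-1);m&=cv2.inRange(g,0,45)
n,l,s,c=cv2.connectedComponentsWithStats(m);i=1+np.argmax(s[1:,4])
p=np.argwhere(l==i)[:,::-1]
w=np.array([wz(W,x,.077)[:2] for x in p]);c0=w.mean(0);u=np.linalg.svd(w-c0,full_matrices=False)[2][0]
print("slot",c0,ang(u)%180)
f=blobs(W,"purple",(360,70,410,200),40);q=[wz(W,x[0],.107) for x in f];print("fins",q,np.mean(q,0),ang(q[0]-q[1])-0)
# bar centre-line from columns 480..565: bright run near line
P=[]
for x in range(480,566,5):
    y0=139+(x-470)*.075;col=g[int(y0)-12:int(y0)+13,x].astype(float);P.append((x,[int(v) for v in col]))
print(P[2],P[9])
B=blobs(W,"red",(565,120,620,175),40);print(B);print("tab",wz(W,B[0][0],.105))
print("bar",[wz(W,v,.088) for v in ((470,139),(576,147))],ang(wz(W,(470,139),.088)-wz(W,(576,147),.088)))
K,G=wz(W,(317,131),.0935),wz(W,(445,134),.0935);print("kg",K,G,ang(K-G))
a=blobs(S,"red",(350,240,400,290));b=blobs(T,"red",(280,190,340,240));print(a,b)
if a and b: print("tab tri",tri(S,a[0][0],T,b[0][0]))
print([x[0] for x in blobs(S,"purple",(280,190,370,245))],[x[0] for x in blobs(T,"purple",(250,240,360,292))])
cv2.imwrite("pics/c3.png",cv2.resize(W["pixels"][70:190,290:620],None,fx=2.4,fy=2.4,interpolation=cv2.INTER_CUBIC)[:,:,::-1])
```

```text
slot [0.53415622 0.05267341] 98.19166836332829
fins [array([0.55819226, 0.05770525, 0.107     ]), array([0.51008324, 0.05087785, 0.107     ])] [0.53413775 0.05429155 0.107     ] 8.077209087142618
(490, [170, 176, 177, 175, 171, 153, 118, 88, 88, 91, 88, 93, 83, 90, 111, 152, 171, 178, 180, 177, 174, 175, 176, 177, 177]) (525, [177, 171, 176, 175, 175, 157, 120, 94, 89, 81, 89, 87, 86, 90, 112, 156, 171, 173, 175, 169, 176, 176, 179, 175, 175])
[([600.0, 149.7], [597, 136, 7, 29, 162])]
tab [ 0.56529754 -0.15299538  0.105     ]
bar [array([ 0.54331622, -0.02192765,  0.088     ]), array([ 0.56215602, -0.1357574 ,  0.088     ])] 99.39774808465863
kg [0.52755033 0.10433122 0.0935    ] [0.54257921 0.00284162 0.0935    ] 98.42331261700552
[([378.3, 268.5], [374, 261, 10, 16, 103])] [([308.5, 213.5], [303, 207, 12, 17, 162])]
tab tri (array([ 0.56301283, -0.14224004,  0.09963722]), np.float64(0.002680233543457876))
[[332.1, 212.0], [314.8, 220.7]] [[288.6, 270.0], [316.7, 270.7]]
```

View pics/c3.png

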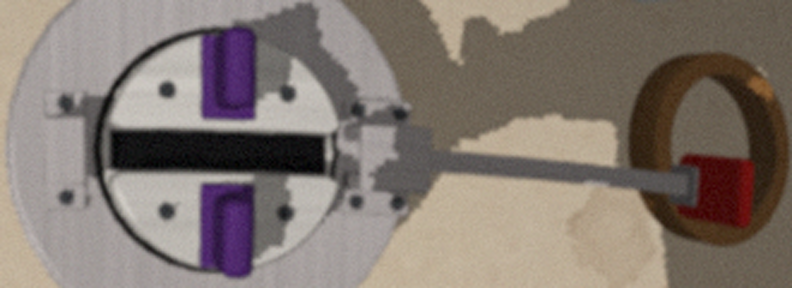

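The slot measures 98.2° and the bar line about 98.5°, so they are lined up. Next I move behind the tab.

```bash
echo '[[[0.009, 0.0375, 0, 0, 0], [0.009, 0.0375, 0, 0, 0], [0.009, 0.0375, 0, 0, 0], [0.009, 0.0375, 0, 0, 0], [0.009, 0.0375, 0, 0, 0], [0.009, 0.0375, 0, 0, 0], [0.009, 0.0375, 0, 0, 0], [0.009, 0.0375, 0, 0, 0], [0, 0, 0, 0, 0], [0, 0, 0, 0, 0]]]' | python3 nudge.py
```

```text
time_s: 8.7
position: [0.5704, -0.195, 0.2501]
tool_rot: [[0.991, 0.137, -0.003], [0.137, -0.991, 0.002], [-0.003, -0.002, -1.0]]
ft_force: [-0.7, 0.3, 0.1]
grip_width: -0.0001
gripper_force: 0.0
```

```bash
echo '[[[0, 0, 0.035, 0, 0], [0, 0, 0.035, 0, 0], [0, 0, 0.035, 0, 0], [0, 0, 0.03, 0, 0], [0, 0, 0.012, 0, 0], [0, 0, 0, 0, 0]]]' | python3 nudge.py; echo '[[[0, -0.005, 0, 0, 0], [0, -0.005, 0, 0, 0], [0, -0.005, 0, 0, 0], [0, -0.003, 0, 0, 0], [0, -0.003, 0, 0, 0], [0, -0.003, 0, 0, 0], [0, 0, 0, 0, 0]]]' | python3 nudge.py
```

```text
time_s: 9.3
position: [0.5696, -0.1934, 0.1039]
tool_rot: [[0.99, 0.139, -0.003], [0.139, -0.99, 0.002], [-0.003, -0.002, -1.0]]
ft_force: [-0.5, 0.5, 0.9]
grip_width: -0.0004
gripper_force: 0.0
time_s: 10.0
position: [0.5667, -0.1704, 0.1054]
tool_rot: [[0.99, 0.138, 0.0], [0.138, -0.99, 0.0], [0.0, -0.0, -1.0]]
ft_force: [0.5, -0.6, 0.0]
grip_width: 0.0002
gripper_force: 0.0
```

```bash
echo '[[[0, -0.003, 0, 0, 0], [0, -0.003, 0, 0, 0], [0, -0.002, 0, 0, 0], [0, -0.002, 0, 0, 0], [0, 0, 0, 0, 0]]]' | python3 nudge.py;  echo '[[[0, -0.003, 0, 0, 0], [0, -0.003, 0, 0, 0], [0, -0.003, 0, 0, 0], [0, -0.003, 0, 0, 0], [0, 0, 0, 0, 0]]]' | python3 nudge.py
```

```text
time_s: 10.5
position: [0.5653, -0.1606, 0.1053]
tool_rot: [[0.99, 0.138, -0.0], [0.138, -0.99, 0.0], [-0.0, -0.0, -1.0]]
ft_force: [0.4, 0.3, -1.8]
grip_width: 0.0002
gripper_force: 0.0
time_s: 11.0
position: [0.5636, -0.1484, 0.1053]
tool_rot: [[0.99, 0.138, -0.0], [0.138, -0.99, 0.0], [-0.0, -0.0, -1.0]]
ft_force: [-0.1, 0.1, 0.8]
grip_width: 0.0004
gripper_force: 0.0
```

Run:
```python
from rig import env
from h import *
D={n:env.get_image(n) for n in ["scene","side","wrist"]}
pickle.dump(D,open("d4.pkl","wb"))
S,T=D["scene"],D["side"]
a=blobs(S,"red",(340,230,400,290));b=blobs(T,"red",(280,190,340,260));print(a,b)
if a and b: print(tri(S,a[0][0],T,b[0][0]))
x=cv2.resize(S["pixels"][190:300,290:400],None,fx=3.4,fy=3.4);y=cv2.resize(T["pixels"][180:290,260:370],None,fx=3.4,fy=3.4)
cv2.imwrite("pics/c4.png",np.hstack([x,y])[:,:,::-1])
```

```text
[([372.4, 266.8], [370, 260, 6, 14, 54])] [([308.3, 215.7], [302, 209, 13, 18, 170])]
(array([ 0.5581492 , -0.13137457,  0.09944202]), np.float64(0.009482526372865502))
```

View pics/c4.png

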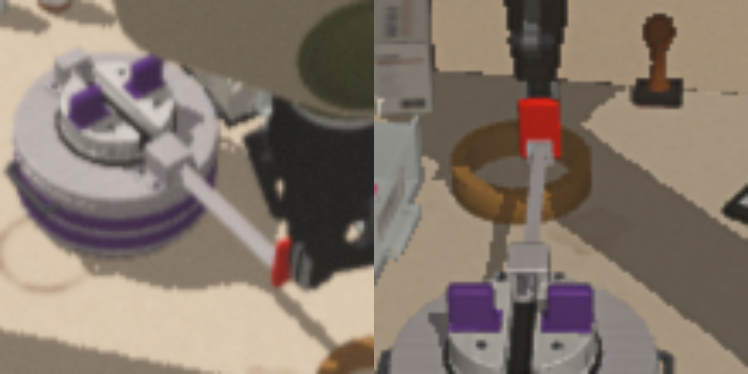

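The fingertips are on the red tab at about (285,265) in the left crop, and the slot is in line with the bar. I'll push steadily.

```bash
echo '[[[0, -0.003, 0, 0, 0], [0, -0.003, 0, 0, 0], [0, -0.003, 0, 0, 0], [0, -0.003, 0, 0, 0], [0, -0.003, 0, 0, 0], [0, -0.003, 0, 0, 0], [0, 0, 0, 0, 0]]]' | python3 nudge.py;  echo '[[[0, -0.003, 0, 0, 0], [0, -0.003, 0, 0, 0], [0, -0.003, 0, 0, 0], [0, -0.003, 0, 0, 0], [0, -0.003, 0, 0, 0], [0, -0.003, 0, 0, 0], [0, -0.003, 0, 0, 0], [0, 0, 0, 0, 0]]]' | python3 nudge.py
```

```text
time_s: 11.85
position: [0.5611, -0.1305, 0.1053]
tool_rot: [[0.99, 0.138, -0.0], [0.138, -0.99, 0.0], [-0.0, -0.001, -1.0]]
ft_force: [0.4, 0.4, -0.3]
grip_width: -0.0001
gripper_force: 0.0
time_s: 12.65
position: [0.5583, -0.1097, 0.1053]
tool_rot: [[0.99, 0.138, 0.0], [0.138, -0.99, 0.0], [0.0, -0.0, -1.0]]
ft_force: [-0.2, -0.8, 0.6]
grip_width: 0.0002
gripper_force: 0.0
```

```bash
echo '[[[0, -0.003, 0, 0, 0], [0, -0.003, 0, 0, 0], [0, -0.003, 0, 0, 0], [0, -0.003, 0, 0, 0], [0, -0.003, 0, 0, 0], [0, -0.003, 0, 0, 0], [0, -0.003, 0, 0, 0], [0, -0.003, 0, 0, 0], [0, -0.003, 0, 0, 0]]]' | python3 nudge.py;  python3 - <<'E'
from rig import env
from h import *
D={n:env.get_image(n) for n in ["scene","side"]}
S,T=D["scene"],D["side"]
a=blobs(S,"red",(320,210,400,290));b=blobs(T,"red",(280,190,340,270));print(a,b)
print(tri(S,a[0][0],T,b[0][0]),onz(T,b[0][0],.1),[x[0] for x in blobs(T,"purple",(250,240,360,350))])
E
```

```text
time_s: 13.55
position: [0.5545, -0.0833, 0.1053]
tool_rot: [[0.99, 0.138, -0.0], [0.138, -0.99, 0.0], [-0.0, -0.0, -1.0]]
ft_force: [-1.1, -2.1, 0.1]
grip_width: 0.0001
gripper_force: 1.0
[([353.1, 248.3], [351, 241, 5, 15, 52])] [([306.6, 233.3], [300, 226, 14, 19, 191])]
(array([ 0.54835979, -0.06575701,  0.09947214]), np.float64(0.009033988017875137)) [ 0.55291019 -0.06797763  0.1       ] [[288.7, 270.3], [316.7, 270.7], [305.1, 317.5], [305.5, 325.4]]
```

```bash
echo '[[[0, -0.003, 0, 0, 0], [0, -0.003, 0, 0, 0], [0, -0.003, 0, 0, 0], [0, -0.003, 0, 0, 0], [0, -0.003, 0, 0, 0], [0, -0.003, 0, 0, 0], [0, -0.003, 0, 0, 0], [0, -0.003, 0, 0, 0], [0, -0.003, 0, 0, 0]]]' | python3 nudge.py;echo '[[[0, -0.002, 0, 0, 0], [0, -0.002, 0, 0, 0], [0, -0.002, 0, 0, 0], [0, -0.002, 0, 0, 0]]]' | python3 nudge.py; echo '[[[0, -0.0015, 0, 0, 0], [0, -0.0015, 0, 0, 0]]]' | python3 nudge.py
```

```text
time_s: 14.55
position: [0.5508, -0.0566, 0.1053]
tool_rot: [[0.99, 0.138, -0.0], [0.138, -0.99, 0.0], [-0.0, -0.0, -1.0]]
ft_force: [-0.9, -2.3, 0.4]
grip_width: -0.0001
gripper_force: 1.0
time_s: 14.95
position: [0.5497, -0.0488, 0.1053]
tool_rot: [[0.99, 0.138, -0.0], [0.138, -0.99, 0.0], [-0.0, -0.0, -1.0]]
ft_force: [-2.0, -2.8, -0.3]
grip_width: 0.0001
gripper_force: 1.0
time_s: 15.15
position: [0.5493, -0.0458, 0.1053]
tool_rot: [[0.99, 0.138, -0.0], [0.138, -0.99, -0.0], [-0.0, -0.0, -1.0]]
ft_force: [-1.1, -2.4, 0.3]
grip_width: 0.0001
gripper_force: 1.0
```

```bash
echo '[[[0, -0.001, 0, 0, 0], [0, -0.001, 0, 0, 0], [0, -0.001, 0, 0, 0]]]' | python3 nudge.py|sed -n '2p;4p'; echo '[[[0, -0.001, 0, 0, 0], [0, -0.0005, 0, 0, 0]]]' | python3 nudge.py|sed -n '2p;4p'; echo '[[[0, -0.0005, 0, 0, 0], [0, -0.0005, 0, 0, 0]]]' | python3 nudge.py|sed -n '2p;4p'
```

```text
position: [0.5489, -0.0429, 0.1053]
ft_force: [-1.2, -3.3, 1.0]
position: [0.5489, -0.0424, 0.1054]
ft_force: [-0.7, -8.9, 0.1]
position: [0.5489, -0.0422, 0.1055]
ft_force: [-2.1, -13.2, -1.1]
```

The force rises sharply without motion, which is the bar's stop. Now I back off, rise clear and check.

```bash
echo '[[[0, 0.003, 0, 0, 0], [0, 0.01, 0, 0, 0], [0, 0.02, 0, 0, 0], [0, 0.02, -0.02, 0, 0], [-0.02, 0.01, -0.04, 0, 0], [-0.03, 0, -0.04, 0, 0], [-0.04, 0, -0.04, 0, 0], [-0.03, 0, 0, 0, 0], [0, 0, 0, 0, 0], [0, 0, 0, 0, 0]]]' | python3 nudge.py
python3 - <<'E'
from rig import env
from h import *
D={n:env.get_image(n) for n in ["scene","side","wrist"]}
pickle.dump(D,open("d5.pkl","wb"));T=D["side"];W=D["wrist"]
b=blobs(T,"red",(280,190,340,280));print(b,onz(T,b[0][0],.1),[x[0] for x in blobs(T,"purple",(250,240,360,350))])
w=cv2.resize(W["pixels"],(460,345));y=cv2.resize(T["pixels"][210:345,250:363],None,fx=3,fy=3)
o=np.zeros((405,460+339,3),np.uint8);o[:345,:460]=w;o[:,460:]=y
cv2.imwrite("pics/c5.png",o[:,:,::-1])
E
```

```text
time_s: 16.85
position: [0.4432, -0.1191, 0.241]
tool_rot: [[0.991, 0.137, 0.001], [0.137, -0.991, 0.0], [0.001, 0.0, -1.0]]
ft_force: [0.1, 0.7, -0.9]
grip_width: 0.0001
gripper_force: 0.0
[([305.2, 244.2], [299, 238, 14, 17, 170])] [ 0.54784811 -0.03015763  0.1       ] [[288.7, 270.2], [316.7, 270.7], [305.1, 317.6], [305.7, 325.4]]
```

View pics/c5.png

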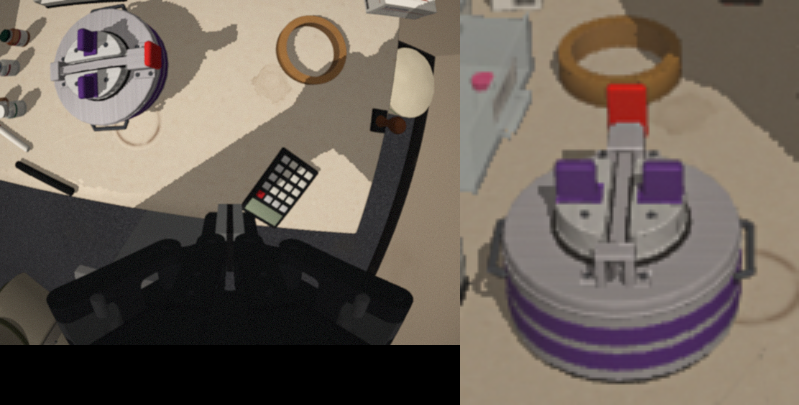

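The tab now stands at the guide, the bar passes through the slot into the keeper, and the pot bands have not moved. One close crop to check that the tab is fully home.

Run:
```python
from h import *
D=pickle.load(open("d5.pkl","rb"));T=D["side"];W=D["wrist"]
a=cv2.resize(W["pixels"][45:125,60:240],None,fx=4.4,fy=4.4,interpolation=cv2.INTER_CUBIC)
b=cv2.resize(T["pixels"][232:307,270:340],None,fx=3.3,fy=3.3,interpolation=cv2.INTER_CUBIC)
c=cv2.resize(D["scene"]["pixels"][195:270,285:375],None,fx=3.3,fy=3.3,interpolation=cv2.INTER_CUBIC)
o=np.zeros((600,a.shape[1],3),np.uint8);o[:a.shape[0]]=a;o[352:352+b.shape[0],:b.shape[1]]=b;o[352:352+c.shape[0],300:300+c.shape[1]]=c
cv2.imwrite("pics/c6.png",o[:,:,::-1]);print(o.shape)
r=blobs(W,"red",(180,30,240,130))
print(r,wz(W,r[0][0],.105))
x,y,w,h,_=r[0][1];print(wz(W,(x,y+h/2),.12),wz(W,(x+w,y+h/2),.12))
```

```text
(600, 792, 3)
[([209.4, 76.9], [201, 57, 23, 39, 522]), ([216.3, 63.9], [213, 61, 8, 7, 18])] [ 0.54507296 -0.02453237  0.105     ]
[ 0.54334225 -0.02313738  0.12      ] [ 0.54429616 -0.0397222   0.12      ]
```

View pics/c6.png

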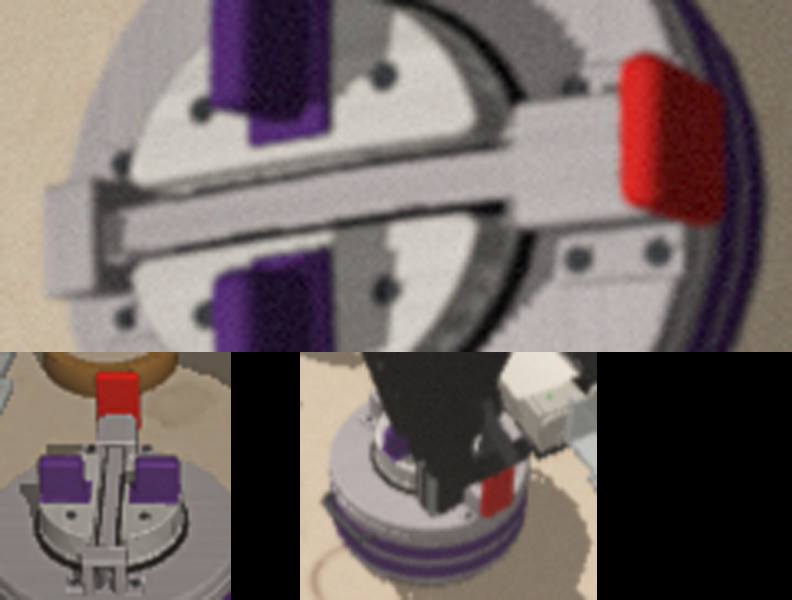

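Run:
```python
from h import *
W=pickle.load(open("d5.pkl","rb"))["wrist"];u=np.array([-.148,.989])
f=lambda x,y,z:round(float(u@(wz(W,(60+x/4.4,45+y/4.4),z)[:2]-[.5343,.0535]))*1e3,1)
print("guide inner(-46)",f(515,160,.0935),"keeper inner(46)",f(97,240,.0935),"keeper outer(60)",f(47,240,.0935))
print("tab top inner(-74)",f(621,130,.12),"tab top outer(-82)",f(657,130,.12),"tab foot outer(-82)",f(722,160,.078))
```

```text
guide inner(-46) -48.7 keeper inner(46) 43.1 keeper outer(60) 56.1
tab top inner(-74) -77.2 tab top outer(-82) -83.2 tab foot outer(-82) -82.9
```

```bash
python3 -c "
from rig import env
print(env.close_job())"
```

```text
the job is handed in; nothing more can be done
None
```

The pot is locked and the job is handed in: I turned the lid about 54° clockwise by one fin, then pushed the bar through the slot and far staple to its stop, with the tab measured home to within about 1 mm, the pot not visibly moved and the arm clear at about 17 s.

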